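Roll the glass bottle up the loading ramp onto the bottle roller

ROBOT

A 6-joint arm with a two-finger parallel gripper is mounted at the origin on the work surface. World frame = base frame: x ahead of the robot, y to its left, z up, the work surface at z = 0. Lengths are in m, angles in rad, forces in N, time in s.
With the tool pointing down it reaches from about 0.375 to 0.9 m from the base axis. Payload 3.1 kg.
Tool frame: the origin (TCP) lies between the finger pads; the fingertips stand 8 mm ahead of it and the grasp point (between the pads) lies 11 mm behind it; z points along the fingers, y is the line along which they close (so a half turn about z gives the same grasp; the last joint's range is limited). The gripper opens to 87 mm and grips with 3 to 60 N. Pads are 19 mm wide; open, the fingers measure 117 mm over their backs; the gripper's body (75 mm by 190 mm) begins 51 mm behind the grasp point.
Start: joints at [-1.421, 0.527, 1.433, -0, 1.181, -0.178], TCP at [0.202, -0.591, 0.231] pointing down, gripper open.
Joint ranges: [-3.08, 3.08], [-0.75, 2.2], [0.22, 2.44], [-1.43, 4.57], [0, 2.65], [-2.85, 2.85]. Speed limits (rad/s): [2.79, 2.79, 3.14, 3.14, 3.14, 3.14].

INTERFACE

Orientations are given as a unit quaternion [x, y, z, w].
In Python, from rig import robot, vision, job gives the robot as it stands.
- The arm moves only by the shell command python3 -m handwheel 'ROWS' [OPENING] [FORCE]. ROWS is JSON, a list of rows, each a list of 4 numbers: the shift along the tool's x, y, z as a fraction of full scale, then the turn about the tool's z as a fraction of full scale. A call has 1 to 20 rows; each row is the pose to reach, as a shift and turn from the pose commanded when the call began, along the tool's axes at that moment, turning the shorter way round; what a row does not reach only later rows make up. Full scale, the value 1, is 300 mm for a shift and 2 pi rad for a turn. A row lasts 1/12 s, in which the tool goes at most 41.7 mm and 7.16 degrees, less where a joint would pass 70% of its speed; a pose out of reach is approached as far as the arm can. A call with a number of a shift or a turn outside -1 to 1 is refused whole. A call with a gripper value outside its range is refused whole. OPENING is the opening in per cent of the stroke, from 0 (shut) to 100 (fully open), set as the call begins (- or left out, the last holds). The fingers move at their own pace and stop on an object; FORCE is the grip in N (left out, the last holds). Time passes only in rows, so rows that repeat a pose let the fingers close. It gives the time, the measured TCP pose, the force, the opening and the grip force at its end, in the units of the state.
- robot.get_obs(): the state, without advancing time (a new reading comes with each control period).
- vision.camera(name): name is "scene" or "top"; returns a dict with "frame" (400x640x3 uint8, red, green, blue), "K" (3x3 intrinsics, pixels), "k1" (the pictures are not rectified: a ray, as slopes to the right and down, at radius r is drawn at 1 + k1 r^2 times it, then the intrinsics apply), "cam_to_world" (4x4, takes a point from camera to world coordinates). Camera axes: x right, y down, z forward; pixel columns grow to the right and rows downward; lengths in m; the calibration is good to about 2 mm. A picture is of the moment at which its call begins. There is no depth.
- job.hand_in(): hands the job in; it is judged then, once.
Trained networks look in the newest picture that a camera, given by its name, has taken for a name from the list of things; names that differ only in an ending like _2 or _b are one class to them, and where a whole thing is asked for, a point or a joint stands for the part that bears it (a point fixed in the world has none). Each returns a list of dicts, best first, with "conf" (0 to 1); they miss things now and then, are a little off and sometimes report something else, mostly with a low value. They report only what shows in the picture. A call takes as long as a camera call.
- vision.look_for(camera, label): "point" ([row, column] in pixels, amid what is visible of it).
- vision.outline_of(camera, label): "mask" (400x640 bool, what is visible of it) and "point" ([row, column] in pixels, amid what is visible of it).
The state is a dict: "time": time; "q": joint angles; "joint_velocities": joint speeds; "joint_torque": joint torques, N m; "position": TCP position; "tool_rot": TCP orientation; "ft_force": force on the tool from outside, world axes, zero at the start; "moment": the same for the moment, N m; "grip_width": finger opening in m; "grip_force": force on a finger pad.
Only numpy, scipy, OpenCV 4.12 (cv2) and the standard library are available. Lean on these libraries where they do the work, as an engineer would, in place of code of your own. Each camera call takes 0.05 s, during which the arm holds its last target. There are 200 camera calls.

TASK

Load the bottle roller: with the outside of your fingers behind the lying amber glass bottle, push it slowly up the metal loading ramp and over the front roller until it drops in between the two rollers against the back stop, lying straight along them. It is glass: keep it rolling on the surface without gripping or lifting it, push gently, and do not let it run away or roll back down the ramp. Leave the other things on the bench alone and take your hand away at the end.

Things in the scene. Friction and masses are not known exactly. Their poses are not given: they have to be found in the camera images.
- bottle: Amber glass bottle, blue cap, lying before the ramp within 4 degrees of parallel to the rollers. Straight part 70 mm in diameter, 95 mm long; origin on the axis at its middle, 35 mm above what it lies on. Own y = bottle axis: base at -47.5, end of the 45 mm wide cap at +95.5 mm; x, z turn as it rolls. 0.2 to 0.4 kg, friction about 0.35. Stays put on the bench; rolls back down the ramp if not held.
- mixer: White benchtop bottle roller, fixed. Origin on the bench at the foot of its ramp; x level, uphill towards the rollers; y along the rollers; z up. Ramp at x = 0 to 150 mm, then two rollers. Ramp and rollers reach from y = -80 to 130 mm. Motor housing: y = -155 to -80, x = 125 to 260, 90 mm high. Bearing plate: y = 130 to 140, x = 147 to 247, 46 mm high, with a 70 mm high post holding the stop rail.
- ramp: The plain metal loading ramp, 9 degrees steep, from bench height up to 24 mm. Origin at its foot, the same point as the origin of mixer; x runs up the slope on its surface (152 mm long), y along the rollers, z square to the surface. Side edges 10 mm high at y = -80 and 130 mm.
- front_roller (a point): On the axis of the front roller: black rubber, 22 mm in diameter, turns freely. At x = 159, y = 0, z = 14 mm in the frame of mixer; its top is flush with the ramp's plane. The bottle's origin passes over it 60 mm above the bench.
- rear_roller (a point): On the axis of the rear drive roller: black rubber, 22 mm in diameter, does not turn. At x = 215, y = 0, z = 20 mm in the frame of mixer.
- stop_rail (a point): On the axis of the back stop, an 8 mm steel bar along the rollers, at x = 224, y = 0, z = 55 mm in the frame of mixer. A bottle lying home on both rollers is 2 mm from it.
- home (a point): Where the bottle's origin is when it lies on both rollers at y = 0 of mixer: x = 183 mm, 53 mm above the bench. Past the front roller it drops the last 7 mm into this place by itself and stays there.
- buffer_bottle: Bystander: small clear bottle with a blue cap standing on the bench, 56 mm in diameter, 100 mm high; origin at the centre of its underside.
- dish_stack: Bystander: stack of three clear culture dishes, 60 mm in diameter, 43 mm high; origin at the centre of its underside.
- tip_box: Bystander: blue pipette tip box with a clear lid, 122 by 82 by 66 mm; origin at the centre of its underside.

How it is judged:
On the way:
1. the bottle lies on the ramp, pushed at least half way up (x of bottle in the frame of ramp between 0.075 and 0.15 m and z of bottle in the frame of ramp between 0.031 and 0.04 m), for 0.1 s.
At the end, for the whole second after the job is handed in: The bottle lies at rest on both rollers at the back stop: within 5 mm of its home position across the rollers, 4 mm in height, 40 mm along them, straight along them within 0.08 rad, slower than 20 mm/s (x of bottle in the frame of mixer between 0.178 and 0.188 m and z of bottle in the frame of mixer between 0.049 and 0.057 m and y of bottle in the frame of mixer between -0.04 and 0.04 m and angle between the y axis of bottle and the y axis of mixer, either way round below 0.08 rad and linear speed of bottle below 0.02 m/s); the robot touches nothing.
It fails at once if the bottle was lifted more than 12 mm off the bench, ramp or rollers (height (world z) of bottle above 0.047 m and z of bottle in the frame of ramp above 0.047 m).
It fails at once if the bottle ran or rolled back on the ramp (faster than 0.2 m/s) (x of bottle in the frame of mixer between -0.01 and 0.155 m and linear speed of bottle above 0.2 m/s).
It fails at once if the glass bottle was gripped or shoved with more than 30 N (contact force between the fingers and bottle above 30 N).
It fails at once if a bystander was moved more than 20 mm (distance of any of buffer_bottle, dish_stack, tip_box from where it was at the start of the episode above 0.02 m).
It also fails if it takes over 38 s, if anything falls off the work surface, if the arm or the gripper's body presses on something with over 40 N, if the wrist force passes 120 N, or if a joint passes its speed limit or range.

## Working session

There is one attempt and no reset: what is moved stays moved. The work goes in short steps, Python scripts to look and compute and a shell command to move; the robot and the scene stay as the last step left them, time stands still between calls to the robot, and variables do not carry over. Pictures are saved under pics/ and viewed, at most 10 in all, crops included, and the job is handed in when it is done.

```bash
mkdir -p pics; ls; cat > h.py <<'E'
from rig import robot, vision, job
import numpy as np, cv2
def ray(c,pt):
    K=c["K"];xd=np.array([(pt[1]-K[0,2])/K[0,0],(pt[0]-K[1,2])/K[1,1]])
    p=xd.copy()
    for _ in range(30): p=xd/(1+c["k1"]*(p@p))
    T=c["cam_to_world"];return T[:3,3],T[:3,:3]@np.array([p[0],p[1],1])
def onz(c,pt,z):
    o,d=ray(c,pt);return o+d*(z-o[2])/d[2]
def proj(c,P):
    T=c["cam_to_world"];q=T[:3,:3].T@(np.array(P)-T[:3,3]);p=q[:2]/q[2];p=p*(1+c["k1"]*(p@p))
    K=c["K"];return np.array([K[1,1]*p[1]+K[1,2],K[0,0]*p[0]+K[0,2]])
E
python3 - <<'E'
from h import *
for n in ("top","scene"):
    c=vision.camera(n);cv2.imwrite(f"pics/{n}0.png",c["frame"][:,:,::-1])
    print(n,c["K"].tolist(),c["k1"],c["cam_to_world"].round(3).tolist())
    for l in "bottle mixer ramp front_roller rear_roller stop_rail buffer_bottle dish_stack tip_box".split():
        for r in vision.outline_of(n,l)[:2]:
            m=r["mask"].astype(np.uint8);rc=cv2.minAreaRect(cv2.findNonZero(m))
            print(l,round(r["conf"],2),np.round(r["point"]),m.sum(),"world z0.03",onz(c,r["point"],.03).round(3),"box(col,row)",cv2.boxPoints(rc).round().tolist())
o=robot.get_obs();print(o["time"],o["position"],o["tool_rot"])
E
```

```text
pics
top [[508.18805568026096, 0.0, 319.19493655670226], [0.0, 508.18805568026096, 202.53597801134393], [0.0, 0.0, 1.0]] 0.051385509014403905 [[-0.027, -0.989, 0.148, 0.439], [-1.0, 0.026, -0.009, 0.108], [0.005, -0.148, -0.989, 1.27], [0.0, 0.0, 0.0, 1.0]]
bottle 0.87 [207. 341.] 1570 world z0.03 [0.611 0.044 0.03 ] box(col,row) [[316.0, 229.0], [340.0, 172.0], [367.0, 184.0], [343.0, 240.0]]
mixer 0.74 [240. 404.] 10971 world z0.03 [ 0.526 -0.108  0.03 ] box(col,row) [[322.0, 292.0], [358.0, 172.0], [466.0, 204.0], [430.0, 324.0]]
ramp 0.61 [228. 378.] 5116 world z0.03 [ 0.557 -0.044  0.03 ] box(col,row) [[333.0, 254.0], [365.0, 172.0], [423.0, 195.0], [391.0, 277.0]]
ramp 0.36 [239. 402.] 10979 world z0.03 [ 0.528 -0.103  0.03 ] box(col,row) [[322.0, 292.0], [359.0, 171.0], [466.0, 204.0], [430.0, 325.0]]
front_roller 0.85 [240. 403.] 10953 world z0.03 [ 0.525 -0.106  0.03 ] box(col,row) [[323.0, 292.0], [359.0, 172.0], [466.0, 204.0], [430.0, 324.0]]
front_roller 0.62 [162. 265.] 1806 world z0.03 [0.729 0.23  0.03 ] box(col,row) [[239.0, 145.0], [289.0, 141.0], [292.0, 178.0], [2
[... 2131 characters left out ...]
, [264.0, 209.0]]
stop_rail 0.67 [166. 310.] 4042 world z0.03 [ 0.507 -0.098  0.03 ] box(col,row) [[254.0, 141.0], [355.0, 128.0], [364.0, 196.0], [263.0, 209.0]]
stop_rail 0.61 [259. 306.] 2616 world z0.03 [0.739 0.232 0.03 ] box(col,row) [[268.0, 250.0], [302.0, 217.0], [348.0, 263.0], [315.0, 297.0]]
buffer_bottle 0.76 [188. 243.] 551 world z0.03 [ 0.725 -0.104  0.03 ] box(col,row) [[233.0, 171.0], [254.0, 168.0], [260.0, 205.0], [239.0, 208.0]]
tip_box 0.56 [259. 309.] 2689 world z0.03 [0.734 0.237 0.03 ] box(col,row) [[267.0, 250.0], [300.0, 216.0], [349.0, 262.0], [316.0, 297.0]]
1.0 [ 0.20183661 -0.59147218  0.23053837] [ 9.86517524e-01  1.63655658e-01 -9.19061116e-06 -1.70812824e-05]
```

```bash
python3 -m handwheel --help 2>&1 | head -20
```

```text
invalid input: not JSON, or not a number
```

```bash
python3 - <<'E'
import cv2
a=cv2.imread("pics/top0.png")[130:330,220:480];cv2.imwrite("pics/top0c.png",cv2.resize(a,None,fx=3,fy=3,interpolation=cv2.INTER_CUBIC))
E
```

```text
(no output)
```

View pics/top0c.png

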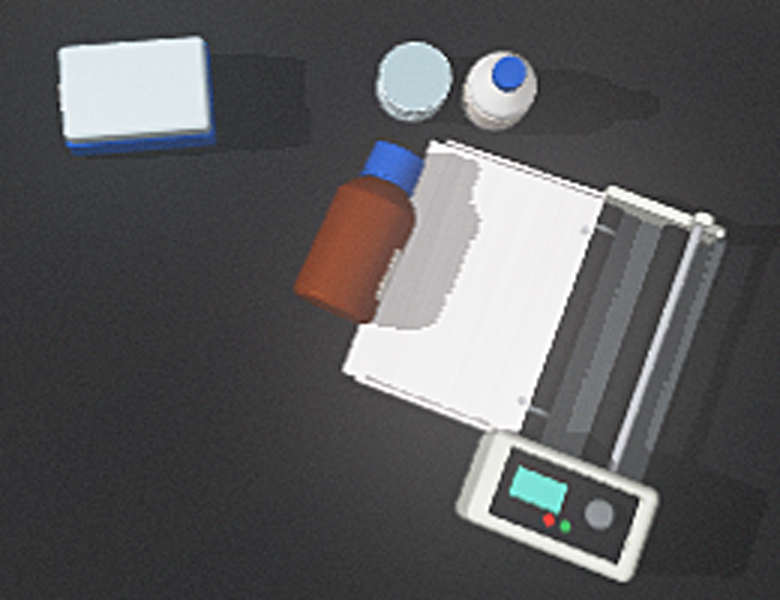

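```bash
cat >> h.py <<'E'
from scipy.optimize import least_squares
def fit(c,P,px):
    px=np.array(px)
    def W(s): 
        a,b=np.cos(s[2]),np.sin(s[2]);P_=np.array(P);return np.c_[s[0]+a*P_[:,0]-b*P_[:,1],s[1]+b*P_[:,0]+a*P_[:,1],P_[:,2]]
    f=lambda s:(np.array([proj(c,w) for w in W(s)])-px).ravel()
    r=least_squares(f,[.6,0,-1.5],loss="soft_l1");return r.x,f(r.x).reshape(-1,2).round(1)
E
python3 - <<'E'
from h import *
c=vision.camera("top")
q=lambda x,y:(130+y/3,220+x/3)
P=[(0,.13,.01),(0,-.08,.01),(.15,.13,.034),(.125,-.08,.09),(.26,-.08,.09),(.26,-.155,.09),(.224,.135,.059),(.224,-.08,.059)]
px=[q(430,142),q(345,374),q(606,193),q(498,432),q(658,492),q(634,582),q(702,220),q(615,465)]
s,e=fit(c,P,px);print(s,np.degrees(s[2]),e.tolist())
b=onz(c,q(331,306),.035);k=onz(c,q(400,150),.035);d=(k-b)[:2];L=np.linalg.norm(d);print("len",L)
o=(b[:2]+k[:2])/2-d/L*.024
ca,sa=np.cos(s[2]),np.sin(s[2]);R=np.array([[ca,-sa],[sa,ca]])
print("bottle",o,"in mixer",R.T@(o-s[:2]),"dir",R.T@d/L)
for m in [(0,0),(-.0,0),(.183,0),(-.15,0)]: print(m,s[:2]+R@m, np.hypot(*(s[:2]+R@m)))
for l in ("dish_stack","buffer_bottle","tip_box"):
    r=vision.look_for("top",l)[0];print(l,R.T@(onz(c,r["point"],.04)[:2]-s[:2]))
E
```

```text
[ 0.57072345  0.0327127  -1.96134752] -112.37693495911667 [[-1.0, 0.1], [-0.3, -0.8], [1.3, -0.4], [-1.8, 0.4], [-0.4, 3.0], [1.3, 0.4], [-0.4, -0.4], [2.6, -0.6]]
len 0.14115454395820445
bottle [0.59204058 0.0517863 ] in mixer [-0.02575274  0.01245065] dir [0.05471591 0.99850196]
(0, 0) [0.57072345 0.0327127 ] 0.5716601944312845
(-0.0, 0) [0.57072345 0.0327127 ] 0.5716601944312845
(0.183, 0) [ 0.50105569 -0.13650728] 0.5193178595348745
(-0.15, 0) [0.62782817 0.17141761] 0.6508088912029368
dish_stack [-0.02967169  0.16313009]
buffer_bottle [0.04159795 0.18455496]
tip_box [-0.23391853  0.07456467]
```

```bash
cat >> h.py <<'E'
S=np.array([.5707,.0327,-1.9613])
Rm=np.array([[np.cos(S[2]),-np.sin(S[2])],[np.sin(S[2]),np.cos(S[2])]])
def tcp():
    o=robot.get_obs();p=o["position"];q=o["tool_rot"]
    m=Rm.T@(p[:2]-S[:2]);yaw=2*np.arctan2(q[1],q[0])
    print("t",round(o["time"],2),"mixer",m.round(4),"z",p[2].round(4),"yaw err deg",round(np.degrees(yaw-S[2]-np.pi),2),"F",o["ft_force"].round(1),"q1,6",o["q"][[0,5]].round(2))
    return m,p[2]
E
python3 -m handwheel '[[0.69,-0.6,0,-0.1356],[0.69,-0.6,0,-0.1356],[0.69,-0.6,0,-0.1356],[0.69,-0.6,0,-0.1356],[0.69,-0.6,0,-0.1356],[0.69,-0.6,0,-0.1356],[0.69,-0.6,0,-0.1356],[0.69,-0.6,0,-0.1356],[0.69,-0.6,0,-0.1356]]' 60
python3 -c "
from h import *
m,z=tcp();print('rows to go',-(-.095-m[0])/.3,(.012-m[1])/.3)"
```

```text
time: 1.95
position: [0.3403, -0.3533, 0.2309]
tool_rot: [0.83, 0.558, -0.0, 0.0]
ft_force: [0.5, 0.2, -0.4]
grip_width: 0.0527
grip_force: 0.0
t 1.95 mixer [ 0.4447 -0.0661] z 0.2309 yaw err deg 0.14 F [ 0.5  0.2 -0.4] q1,6 [-1.03 -0.64]
rows to go 1.7989532594609459 0.2603509030038963
```

```bash
python3 -m handwheel '[[0.9,0.13,0,0],[0.9,0.13,0,0],[0.9,0.13,0,0],[0.9,0.13,0,0],[0.9,0.13,0,0],[0.9,0.13,0,0],[0.9,0.13,0,0],[0.9,0.13,0,0],[0.9,0.13,0,0]]' >/dev/null
python3 -m handwheel '[[0.9,0.13,0,0],[0.9,0.13,0,0],[0.9,0.13,0,0],[0.9,0.13,0,0],[0.9,0.13,0,0],[0.9,0.13,0,0],[0.9,0.13,0,0],[0.9,0.13,0,0],[0.9,0.13,0,0]]' >/dev/null
python3 -c "
from h import *
m,z=tcp();print('rows to go',-(-.095-m[0])/.3,(.012-m[1])/.3,(z-.028)/.3)
c=vision.camera('scene');cv2.imwrite('pics/s1.png',cv2.resize(c['frame'][100:310,180:440,::-1],None,fx=2.5,fy=2.5,interpolation=cv2.INTER_CUBIC))"
```

```text
t 3.45 mixer [-0.0931  0.0127] z 0.23 yaw err deg -0.02 F [-0.8 -0.3  0. ] q1,6 [0.01 0.4 ]
rows to go 0.0064055564111989895 -0.00223887959621604 0.6733681062323069
```

View pics/s1.png

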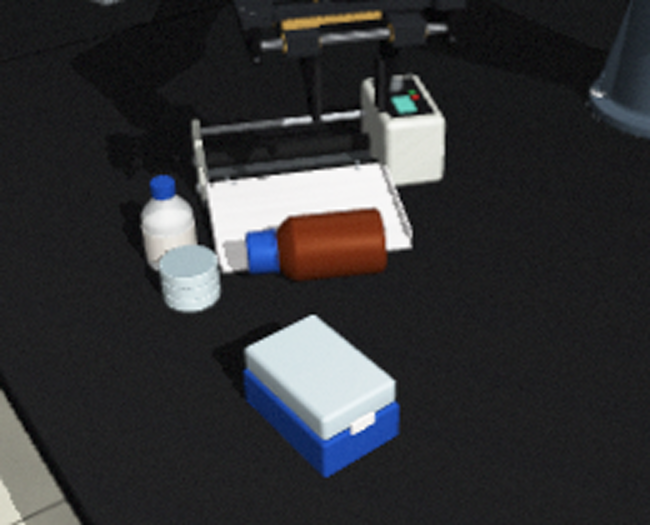

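The scene view shows the bottle (centre about crop 320,245) at the ramp foot, with the gripper hovering above and the space between tip box and bottle free. Next I lower the hand behind the bottle.

```bash
python3 -m handwheel '[[0.02,0,0.1,0],[0.03,0,0.2,0],[0.03,0,0.3,0],[0.03,0,0.4,0],[0.03,0,0.5,0],[0.03,0,0.55,0],[0.03,0,0.6,0],[0.03,0,0.65,0],[0.03,0,0.673,0],[0.03,0,0.673,0]]'
python3 -c "
from h import *
m,z=tcp()
c=vision.camera('scene');cv2.imwrite('pics/s2.png',cv2.resize(c['frame'][100:310,180:440,::-1],None,fx=3,fy=2.8,interpolation=cv2.INTER_CUBIC))"
```

```text
time: 4.33
position: [0.619, 0.1214, 0.0271]
tool_rot: [0.832, 0.555, -0.002, -0.001]
ft_force: [-0.3, -0.4, -0.6]
grip_width: 0.052
grip_force: 0.0
t 4.33 mixer [-0.1004  0.0109] z 0.0271 yaw err deg -0.14 F [-0.3 -0.4 -0.6] q1,6 [0.02 0.41]
```

View pics/s2.png

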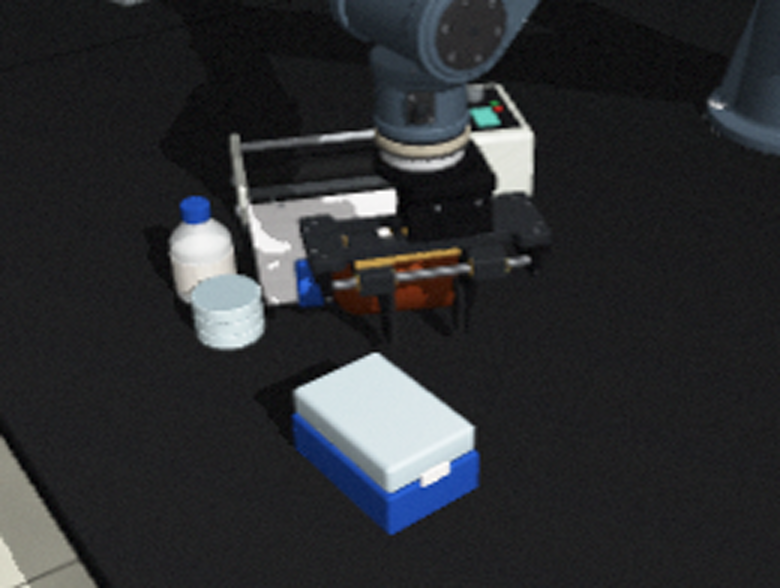

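```bash
python3 -m handwheel '[[-0.012,0,0,0],[-0.024,0,0,0],[-0.036,0,0,0],[-0.048,0,0,0],[-0.06,0,0,0],[-0.07,0,0,0],[-0.08,0,0,0],[-0.09,0,0,0],[-0.1,0,0,0],[-0.11,0,-0.001,0],[-0.12,0,-0.002,0],[-0.13,0,-0.003,0],[-0.14,0,-0.005,0],[-0.15,0,-0.007,0],[-0.16,0,-0.009,0],[-0.17,0,-0.011,0],[-0.18,0,-0.013,0],[-0.19,0,-0.015,0],[-0.2,0,-0.017,0],[-0.21,0,-0.019,0]]'
python3 -c "
from h import *
m,z=tcp()
c=vision.camera('scene');cv2.imwrite('pics/s3.png',cv2.resize(c['frame'][100:310,180:440,::-1],None,fx=3,fy=2.8,interpolation=cv2.INTER_CUBIC))"
```

```text
time: 6.05
position: [0.5967, 0.0655, 0.0346]
tool_rot: [0.831, 0.557, 0.0, 0.0]
ft_force: [0.3, 2.0, 0.3]
grip_width: 0.0516
grip_force: 1.0
t 6.05 mixer [-0.0402  0.0116] z 0.0346 yaw err deg 0.03 F [0.3 2.  0.3] q1,6 [-0.08  0.31]
```

View pics/s3.png

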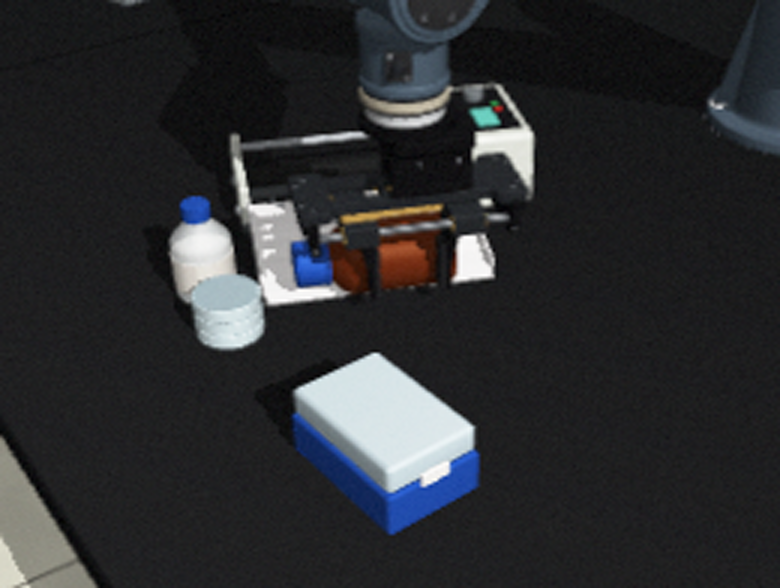

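The fingers (about 372,272 and 445,262) are up against the bottle and it is rolling onto the ramp foot, straight, with about 2 N of force. I carry on at the same pace.

```bash
python3 -m handwheel '[[-0.012,0,-0.0015,0],[-0.025,0,-0.003,0],[-0.0375,0,-0.0045,0],[-0.05,0,-0.006,0],[-0.0625,0,-0.0075,0],[-0.075,0,-0.009,0],[-0.0875,0,-0.0105,0],[-0.1,0,-0.012,0],[-0.1125,0,-0.0135,0],[-0.125,0,-0.015,0],[-0.1375,0,-0.0165,0],[-0.15,0,-0.018,0],[-0.1625,0,-0.0195,0],[-0.175,0,-0.021,0],[-0.1875,0,-0.0225,0],[-0.2,0,-0.024,0],[-0.2125,0,-0.0255,0],[-0.225,0,-0.027,0],[-0.2375,0,-0.0285,0],[-0.25,0,-0.03,0]]'
python3 -c "
from h import *
m,z=tcp()
c=vision.camera('scene');cv2.imwrite('pics/s4.png',cv2.resize(c['frame'][100:310,180:440,::-1],None,fx=3,fy=2.8,interpolation=cv2.INTER_CUBIC))"
```

```text
time: 7.77
position: [0.5678, -0.0041, 0.0434]
tool_rot: [0.831, 0.557, -0.0, -0.0]
ft_force: [-0.3, 2.1, 1.6]
grip_width: 0.0517
grip_force: 0.9
t 7.77 mixer [0.0352 0.0114] z 0.0434 yaw err deg 0.03 F [-0.3  2.1  1.6] q1,6 [-0.2   0.19]
```

View pics/s4.png

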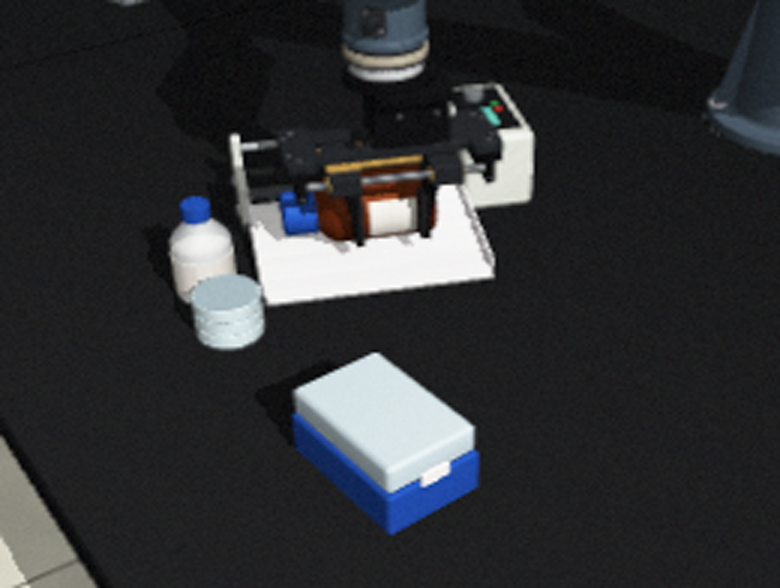

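The bottle is halfway up the ramp against both fingers (358,220 and 426,212), straight, and its label is showing. Pushing on.

```bash
python3 -m handwheel '[[-0.012,0,-0.0015,0],[-0.025,0,-0.003,0],[-0.0375,0,-0.0045,0],[-0.05,0,-0.006,0],[-0.0625,0,-0.0075,0],[-0.075,0,-0.009,0],[-0.0875,0,-0.0105,0],[-0.1,0,-0.012,0],[-0.1125,0,-0.0135,0],[-0.125,0,-0.015,0],[-0.1375,0,-0.0165,0],[-0.15,0,-0.018,0],[-0.1625,0,-0.0195,0],[-0.175,0,-0.021,0],[-0.1875,0,-0.0225,0],[-0.2,0,-0.024,0],[-0.2125,0,-0.0255,0],[-0.225,0,-0.027,0],[-0.2375,0,-0.0285,0],[-0.25,0,-0.03,0]]'
python3 -c "
from h import *
m,z=tcp()"
```

```text
time: 9.48
position: [0.5392, -0.0737, 0.0523]
tool_rot: [0.831, 0.557, -0.0, -0.0]
ft_force: [0.3, -0.1, 0.1]
grip_width: 0.0523
grip_force: 0.0
t 9.48 mixer [0.1104 0.0114] z 0.0523 yaw err deg 0.04 F [ 0.3 -0.1  0.1] q1,6 [-0.34  0.05]
```

```bash
python3 -c "
from h import *
c=vision.camera('scene');a=cv2.resize(c['frame'][120:240,240:380,::-1],None,fx=4,fy=4,interpolation=cv2.INTER_CUBIC)
c=vision.camera('top');b=cv2.resize(c['frame'][150:330,320:480,::-1],None,fx=2,fy=2.667,interpolation=cv2.INTER_CUBIC)
cv2.imwrite('pics/s5.png',cv2.resize(np.hstack([a,b[:480]]),(800,436)))"
```

```text
(no output)
```

View pics/s5.png

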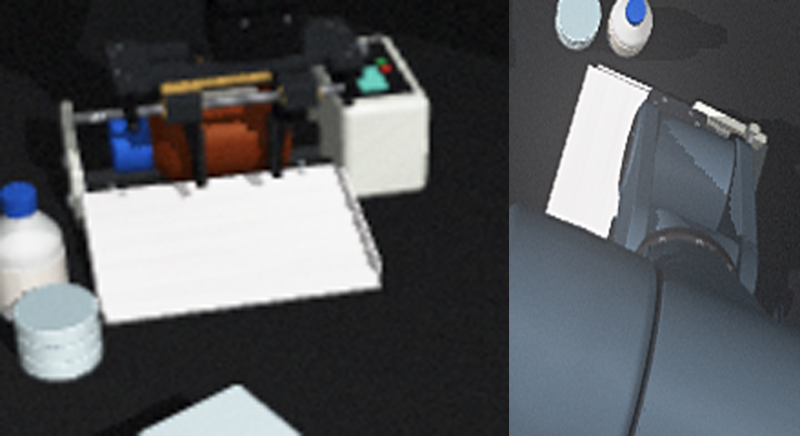

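The bottle seems to have gone ahead of the fingers into the trough (scene part, bottle at about 225,130), although the crest may still be close. I push another 15 mm slowly, which stays short of the home contact point.

```bash
python3 -m handwheel '[[-0.008,0,0,0],[-0.016,0,0,0],[-0.024,0,0,0],[-0.032,0,0,0],[-0.04,0,0,0],[-0.048,0,0,0],[-0.052,0,0,0],[-0.052,0,0,0],[-0.052,0,0,0]]'
python3 -c "
from h import *
m,z=tcp()"
python3 -m handwheel '[[0.03,0,0,0],[0.06,0,0,0],[0.1,0,0,0],[0.15,0,0,0],[0.2,0,-0.05,0],[0.25,0,-0.1,0],[0.3,0,-0.2,0],[0.35,0,-0.3,0],[0.4,0,-0.4,0],[0.5,0,-0.5,0],[0.6,0,-0.6,0],[0.7,0,-0.6,0],[0.8,0,-0.6,0],[0.9,0,-0.6,0],[1,0,-0.6,0],[1,0,-0.6,0],[1,0,-0.6,0]]'
python3 -c "
from h import *
m,z=tcp()
c=vision.camera('scene');a=cv2.resize(c['frame'][120:240,240:380,::-1],None,fx=4,fy=4,interpolation=cv2.INTER_CUBIC)
c=vision.camera('top');b=cv2.resize(c['frame'][150:330,320:480,::-1],None,fx=2,fy=2.667,interpolation=cv2.INTER_CUBIC);cv2.imwrite('pics/t6.png',c['frame'][:,:,::-1])
cv2.imwrite('pics/s6.png',cv2.resize(np.hstack([a,b[:480]]),(800,436)))"
```

```text
time: 10.33
position: [0.5336, -0.0877, 0.0524]
tool_rot: [0.831, 0.557, 0.0, -0.0]
ft_force: [0.7, -0.3, -1.1]
grip_width: 0.0522
grip_force: 0.0
t 10.33 mixer [0.1254 0.0115] z 0.0524 yaw err deg 0.02 F [ 0.7 -0.3 -1.1] q1,6 [-0.37  0.02]
time: 11.75
position: [0.6471, 0.1929, 0.2319]
tool_rot: [0.83, 0.558, -0.0, -0.0]
ft_force: [0.6, -0.1, -0.2]
grip_width: 0.0522
grip_force: 0.0
t 11.75 mixer [-0.1772  0.0097] z 0.2319 yaw err deg 0.27 F [ 0.6 -0.1 -0.2] q1,6 [0.12 0.51]
```

View pics/s6.png

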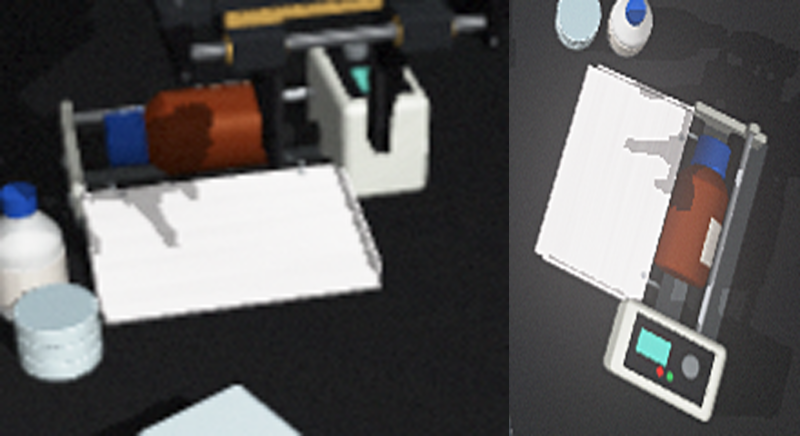

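The bottle is lying between the rollers (top view, centre about 692,220), parallel to the rail, and the hand is clear. A last check of its position along the rollers and its angle.

```bash
python3 -c "
from h import *
c=vision.camera('top')
for r in vision.outline_of('top','bottle')[:2]:
    m=r['mask'];pts=np.argwhere(m)[::3]
    w=np.array([Rm.T@(onz(c,p,.06)[:2]-S[:2]) for p in pts])
    vx,vy,_,_=cv2.fitLine(w.astype(np.float32),cv2.DIST_L2,0,.01,.01).ravel()
    print(r['conf'],m.sum(),w.min(0),w.max(0),'angle',np.arctan(vx/vy))
"
```

```text
0.72 1532 [ 0.14727378 -0.03821578] [0.21465665 0.10693212] angle 0.0005512993
```

```bash
python3 -c "
from rig import job
print(job.hand_in())"
```

```text
the job is handed in; nothing more can be done
None
```

The bottle is lying on both rollers at the back stop and the hand is clear; by my last camera check it sits about 2 mm off home across the rollers, about 10 mm along them and straight to within 0.001 rad, and I have handed the job in (the hand-in returned no verdict).

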